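Pack away the dive-torch case: retaining flap down, then lid shut

ROBOT

A 6-joint arm with a two-finger parallel gripper is mounted at the origin on the work surface. World frame = base frame: x ahead of the robot, y to its left, z up, the work surface at z = 0. Lengths are in m, angles in rad, forces in N, time in s.
With the tool pointing down it reaches from about 0.25 to 0.775 m from the base axis. Payload 4 kg.
Tool frame: the origin (TCP) lies midway between the tips of the shut fingers; the grasp point (between the pads) lies 19 mm behind it; z points along the fingers, x is the direction in which the jaws open and shut, and the axes are right-handed (so a half turn about z gives the same grasp; the last joint's range is limited). The gripper opens to 94 mm and grips with 3 to 60 N. Pads are 16 mm wide; open, the fingers measure 119 mm over their backs; the gripper's body (75 mm by 177 mm) begins 78 mm behind the grasp point.
Start: joints at [1.039, 0.087, 1.371, -0, 1.684, -0.103], TCP at [0.229, 0.5, 0.181] pointing down, gripper open.
Joint ranges: [-3.1, 3.1], [-0.76, 2.03], [0.27, 2.55], [-1.08, 4.22], [0.17, 2.65], [-2.57, 2.57]. Speed limits (rad/s): [2.79, 2.79, 3.14, 3.14, 3.14, 3.14].

INTERFACE

Orientations are given as [roll, pitch, yaw] about the fixed x, y, z axes, in that order (R = Rz(yaw) Ry(pitch) Rx(roll)).
In Python, from bench import * gives the robot as it stands.
- The arm moves only by the tool send_rows, never from a script. Its argument "rows" is one flat list of numbers, 7 for each row, row after row: the shift along the world's x, y, z in mm, then the turn, a rotation vector about the world's x, y, z in degrees, then the opening, from 0 (shut) to 1 (fully open). A call has exactly 8 rows; each row shifts and turns the commanded pose from where the row before left it; what a row does not reach is not made up. A row lasts 1/8 s, in which the tool goes at most 62.5 mm and 10.7 degrees, less where a joint would pass 70% of its speed; a pose out of reach is approached as far as the arm can. A call is refused whole if a number of a shift passes 62.5 or a number of a turn 10.7, either way. A call with a gripper value outside its range is refused whole. The fingers move at their own pace and stop on an object; the grip force is fixed at half the most. Time passes only in rows, so rows that do not move let the fingers close, or fill a call up. It gives the time, the measured TCP pose, the force and the opening at its end, in the units of the state.
- get_obs(): the state, without advancing time (a new reading comes with each control period).
- snapshot(name): name is "side" or "top" or "wrist"; returns a dict with "color" (480x640x3 uint8, red, green, blue), "intrinsics" (3x3 intrinsics, pixels), "rvec" (rotation vector, rad) and "tvec" (3), from world to camera coordinates, as OpenCV has them; the wrist camera has in their place "T_tool_cam" (4x4, takes a point from camera to tool coordinates, whose origin is the TCP and whose axes are the tool frame's). Camera axes: x right, y down, z forward; pixel columns grow to the right and rows downward; lengths in m; the calibration is good to about 2 mm. The wrist camera is an equidistant fisheye: a pixel r from the principal point sees the ray r / f radians off the axis. A picture is of the moment at which its call begins: read the wrist's pose just before it. There is no depth.
- close_job(): hands the job in, once; it reports no verdict.
The state is a dict: "time": time; "joint_positions": joint angles; "qvel": joint speeds; "joint_torque": joint torques, N m; "tool_pos": TCP position; "ee_rot": TCP orientation; "wrist_force": force on the tool from outside, world axes, zero at the start; "wrist_torque": the same for the moment, N m; "width": finger opening in m.
Only numpy, scipy, OpenCV 4.12 (cv2) and the standard library are available. Lean on these libraries where they do the work, as an engineer would, in place of code of your own. Each camera call takes 0.05 s, during which the arm holds its last target.

TASK

Close up the grey torch case on the blue counter: first push the upright orange retaining flap down flat over the torches, and only then push the open lid over until it is fully shut. Push with the fingers only; do not pick up, knock over or push away the torches and the other gear in and around the case, and come away from the case at the end.

Things in the scene. Friction and masses are not known exactly. Their poses are not given: they have to be found in the camera images.
- case: grey hard case fixed to the counter, open on top: 220 mm along its x, 160 mm along its y, rim 90 mm high, walls 6 mm. Origin: centre of its underside; z up; its x points from the front (robot's side, handle, latches) to the back (lid hinge). Flap hinge line: along y at x = -60, z = 66 mm. Lid hinge line: along y at x = +110, z = 90 mm.
- flap (a joint): angle of the orange flap, rad: 0 = flat over the torches (hard stop), its free edge then towards the case's +x; 1.57 = upright; it starts at 1.1 to 1.57 and folds away from the robot, towards the lid hinge. Flat plate, 100 mm from hinge to free edge, 130 mm wide, 6 mm thick (hinge line at mid-thickness). Stiff hinge: it stays where left; about 1 N near the free edge moves it.
- flap_edge (a point): middle of the flap's free edge, at mid-thickness, 100 mm from its hinge line. The point's x axis points from hinge to free edge, y along the case's y; z is normal to the face which is on top when flat (and faces the robot when upright).
- lid (a joint): angle of the grey lid, rad: 0 = fully shut on the rim (hard stop), 1.57 = straight up, at most 1.85; it starts open, near vertical. 220 mm from hinge to front edge, 160 mm wide; 14 mm thick from hinge plane to outer face, plus 6 mm foam inside. Stiff hinge: it stays where left, and takes 1 to 5 N near its front edge all the way. Shut, its top is 105 mm above the counter. A raised flap blocks it.
- lid_edge (a point): middle of the lid's front (free) edge on its outer face, 220 mm from the hinge line. The point's x axis points from the free edge to the hinge, y along the case's y, z out of the outer face (up when shut, to the back, away from the robot, when the lid stands open).
- torch_a: purple dive torch lying in the well under the flap, 34 x 110 x 34 mm, loose. Origin: centre of its underside. Leave alone; its top is 52 mm above the counter, below the folded flap.
- torch_b: blue dive torch lying in the well under the flap, same size and origin. Leave alone.
- port_cap: red round cap, 44 mm across and 18 mm high, loose in the rear compartment of the case. Origin: centre of its underside. Leave alone.
- torch_up: purple torch standing on end on the counter beside the case, 42 mm across, 120 mm high, loose. Origin: centre of its foot. Leave alone.
- jar: small white jar of sealing grease, 48 mm across, 50 mm high, loose on the counter beside the case. Origin: centre of its foot. Leave alone.
- charger: black charger block 70 x 50 x 35 mm, loose on the counter beside the case. Origin: centre of its underside. Leave alone.
- battery_box: blue battery box 80 x 60 x 20 mm, loose on the counter beside the case. Origin: centre of its underside. Leave alone.

How it is judged:
By the outcome, as a careful person would: the job done as asked, in the order asked, and still so for the second after the job is handed in, with the robot touching nothing.
It also fails if it takes over 53 s, if anything falls off the work surface, if the arm or the gripper's body presses on something with over 40 N, if the wrist force passes 120 N, or if a joint passes its speed limit or range.

## Working session

There is one attempt and no reset: what is moved stays moved. The work goes in short steps, Python scripts to look and compute and a tool call to move; the robot and the scene stay as the last step left them, time stands still between calls to the robot, and variables do not carry over. Pictures are saved under pics/ and viewed, and the job is handed in when it is done.

Besides the shell and the picture viewer there is one more tool, called after ">>>" by a JSON object that holds its "fn" and its "kwargs", one argument or row to a line. send_rows: Moves the arm, as the interface text tells. Its arguments: {"type":"object","properties":{"rows":{"type":"array","items":{"type":"number"}}},"required":["rows"]}

```bash
ls; mkdir -p pics; python3 - <<'E'
from bench import *
import cv2
for n in("side","top","wrist"):
    s=snapshot(n); cv2.imwrite(f"pics/{n}0.png",s["color"][:,:,::-1])
    print(n,s["intrinsics"].tolist(),s.get("rvec"),s.get("tvec"),s.get("T_tool_cam"))
o=get_obs();print(o)
E
```

```text
pics
side [[622.7426430861849, 0.0, 313.6189059222086], [0.0, 622.7426430861849, 248.62699523124525], [0.0, 0.0, 1.0]] [ 2.42863285 -0.04881909  0.02770861] [-0.54571161  0.11979153  1.27479282] None
top [[580.8977388831208, 0.0, 315.6620595066491], [0.0, 580.8977388831208, 235.6901030689614], [0.0, 0.0, 1.0]] [ 2.14127975 -2.09720211  0.1850463 ] [0.04889114 0.55771425 0.93463737] None
wrist [[371.64829954431775, 0.0, 319.893690152943], [0.0, 371.64829954431775, 233.41348667431336], [0.0, 0.0, 1.0]] None None [[ 9.99999292e-01 -3.44649856e-05  1.18935827e-03  5.36605300e-04]
 [-2.87182544e-04  9.63037663e-01  2.69366622e-01 -7.90889318e-02]
 [-1.15468053e-03 -2.69366773e-01  9.63036971e-01 -2.04069712e-01]
 [ 0.00000000e+00  0.00000000e+00  0.00000000e+00  1.00000000e+00]]
{'time': 0.15, 'joint_positions': array([ 1.03885825e+00,  8.78170030e-02,  1.37186911e+00, -1.65397241e-05,
        1.68358125e+00, -1.03118414e-01]), 'qvel': array([ 0.00130439, -0.00079227, -0.00405342, -0.00062692, -0.00103295,
        0.00068755]), 'joint_torque': array([ 9.52490773e-04, -3.40638864e+01, -3.02795756e+01,  7.17254123e-02,
        3.03767156e-02, -1.24917328e-04]), 'tool_pos': array([0.22848138, 0.4998081 , 0.17977498]), 'ee_rot': array([-3.14143662e+00,  1.66749925e-03,  1.14197495e+00]), 'wrist_force': array([-0.48001147,  0.55635761, -0.48453116]), 'wrist_torque': array([-0.00880258,  0.01507572, -0.00573353]), 'width': 0.09407514382730237}
```

View pics/side0.png

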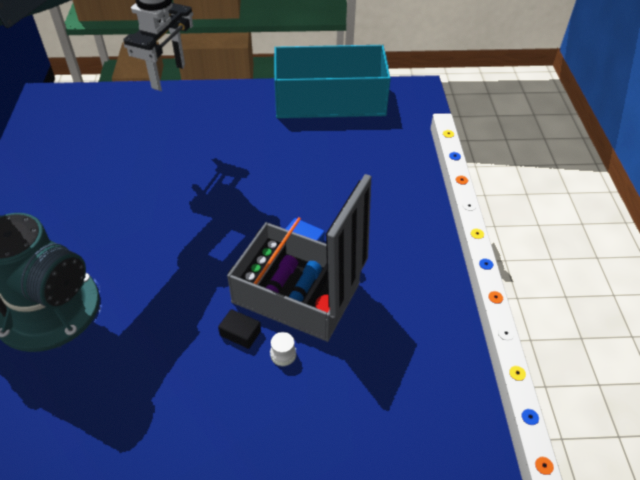

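View pics/top0.png

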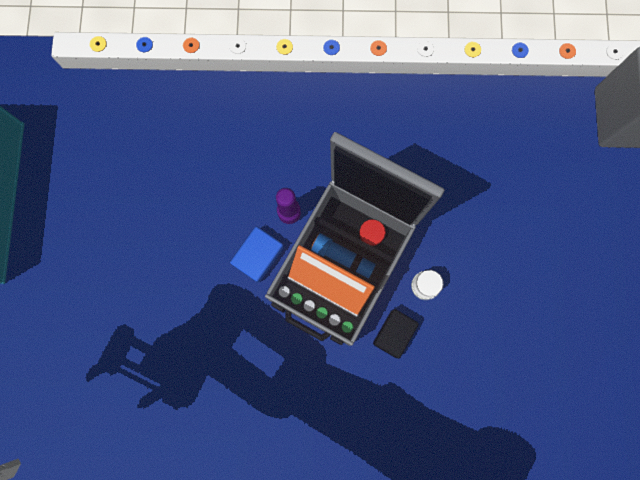

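View pics/wrist0.png

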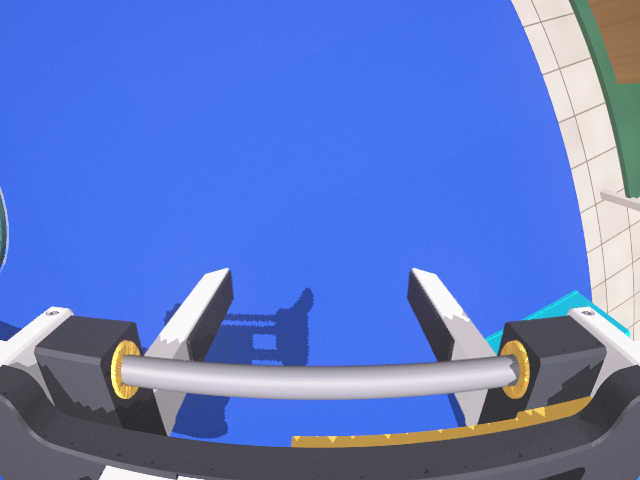

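The top view shows the case with front rim corners near (268,297) and (353,342) and hinge corners near (331,183) and (413,227). The lid is up, and the flap is up at (330,280). I'll zoom in for precise corners.

```bash
cat > h.py <<'E'
import numpy as np,cv2
def cam(s):
    R=cv2.Rodrigues(np.array(s["rvec"],float))[0];t=np.array(s["tvec"],float).ravel();return np.array(s["intrinsics"]),R,t
def ray(s,px):
    K,R,t=cam(s);d=R.T@np.linalg.inv(K)@np.array([px[0],px[1],1.]);return -R.T@t,d
def onz(s,px,z):
    c,d=ray(s,px);return c+d*(z-c[2])/d[2]
def proj(s,P):
    K,R,t=cam(s);return cv2.projectPoints(np.array(P,float).reshape(-1,1,3),R,t,K,None)[0].reshape(-1,2)
def tri(s1,p1,s2,p2):
    c1,d1=ray(s1,p1);c2,d2=ray(s2,p2)
    a=np.linalg.lstsq(np.c_[d1,-d2],c2-c1,rcond=None)[0]
    q1=c1+a[0]*d1;q2=c2+a[1]*d2;return (q1+q2)/2,np.linalg.norm(q1-q2)
E
python3 - <<'E'
import cv2
a=cv2.imread('pics/top0.png')[120:360,220:460];cv2.imwrite('pics/t0z.png',cv2.resize(a,(600,600),interpolation=cv2.INTER_CUBIC))
a=cv2.imread('pics/side0.png')[165:375,205:395];cv2.imwrite('pics/s0z.png',cv2.resize(a,None,fx=2.8,fy=2.8,interpolation=cv2.INTER_CUBIC))
E
```

```text
(no output)
```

View pics/t0z.png

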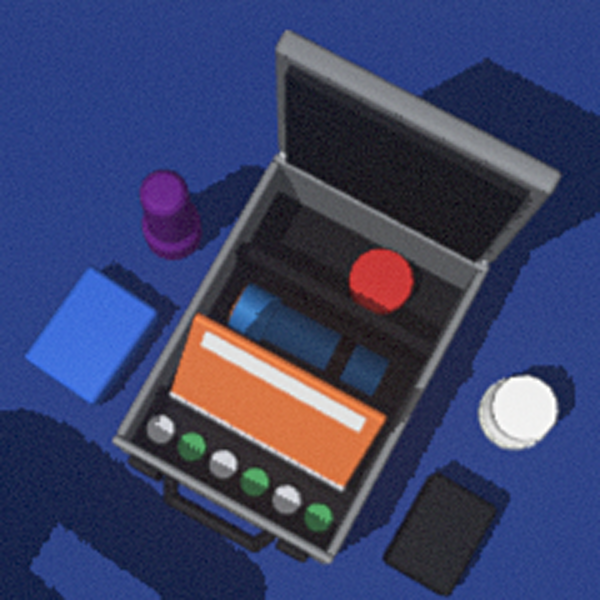

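View pics/s0z.png

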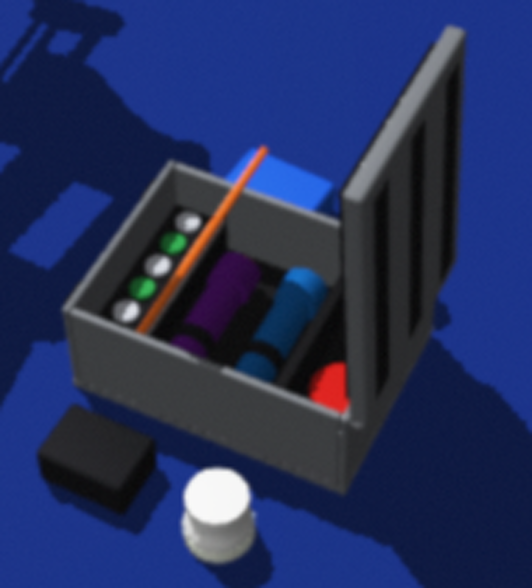

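```bash
python3 - <<'E'
from bench import *
from h import *
s=snapshot("top");q=snapshot("side")
Z=lambda u,v:(220+u/2.5,120+v/2.5)
S=lambda u,v:(205+u/2.8,165+v/2.8)
FL,FR,HL,HR=[onz(s,Z(*p),.09) for p in((116,438),(331,560),(281,162),(486,266))]
print(FL,FR,HL,HR)
for a,b in((FL,FR),(HL,HR),(FL,HL),(FR,HR)):print(np.linalg.norm(a-b),np.degrees(np.arctan2(*(b-a)[1::-1])))
print("side FL,FR,HR",[onz(q,S(*p),.09) for p in((174,163),(68,308),(346,422))])
c=(FL+FR+HL+HR)/4; print("c",c)
x=(HL+HR-FL-FR)[:2];x/=np.linalg.norm(x);yv=np.array([-x[1],x[0]])
print("yaw",np.arctan2(x[1],x[0]))
def loc(P):d=P[:2]-c[:2];return np.round([d@x*1e3,d@yv*1e3,P[2]*1e3],1)
# flap top corners, lid corners
for n,a,b in(("flapL",(198,316),(265,149)),("lidL",(287,32),(456,30)),("lidR",(557,175),(352,195))):
    P,e=tri(s,Z(*a),q,S(*b));print(n,P,e,loc(P))
for n,p,z in(("flapR",(386,413),.16),("flapR",(386,413),.166),("flapbaseL",(170,395),.066),("flapbaseR",(345,488),.066),("jar",(525,405),.05),("charger",(440,530),.035),("torchup",(163,188),.12),("bat",(90,330),.02)):
    P=onz(s,Z(*p),z);print(n,P,loc(P))
E
```

```text
[0.4508919  0.13681281 0.09      ] [ 0.37699146 -0.0016691   0.09      ] [0.63589288 0.03407805 0.09      ] [ 0.56813268 -0.10103523  0.09      ]
0.156966602974855 -118.08647343907693
0.15115239389760504 -116.63406667468686
0.2116123624667188 -29.044292880745843
0.21542653933188244 -27.46799063825871
side FL,FR,HR [array([0.45353097, 0.13458294, 0.09      ]), array([ 0.38039999, -0.00163337,  0.09      ]), array([ 0.56890618, -0.10516697,  0.09      ])]
c [0.50797723 0.01704663 0.09      ]
yaw -0.4930398371080232
flapL [0.52066256 0.0837267  0.15581566] 0.0009594385041181467 [-20.4  64.7 155.8]
lidL [0.64169194 0.03508191 0.31048347] 0.0034505676546793896 [109.3  79.2 310.5]
lidR [ 0.56828667 -0.1019758   0.31165007] 0.002809519927756725 [109.5 -76.3 311.7]
flapR [ 0.46335294 -0.02972963  0.16      ] [-17.2 -62.3 160. ]
flapR [ 0.46273807 -0.0291902   0.166     ] [-18.  -62.1 166. ]
flapbaseL [0.48194457 0.10445436 0.066     ] [-64.3  64.7  66. ]
flapbaseR [ 0.42342104 -0.01160778  0.066     ] [-60.9 -65.3  66. ]
jar [ 0.48191848 -0.13257871  0.05      ] [  47.9 -144.1   50. ]
charger [ 0.39843547 -0.07732927  0.035     ] [ -51.8 -135.    35. ]
torchup [0.60882796 0.10978245 0.12      ] [ 44.9 129.4 120. ]
bat [0.53151142 0.16449254 0.02      ] [-49.1 141.   20. ]
```

>>> {"fn": "send_rows", "kwargs": {
  "rows": [20, -45, 5, 0, 0, -0.5, 0, 24, -50, 5, 0, 0, -0.5, 0, 24, -50, 5, 0, 0, -0.5, 0, 24, -50, 5, 0, 0, -0.5, 0, 24, -50, 5, 0, 0, -0.5, 0, 24, -50, 5, 0, 0, -0.5, 0, 24, -50, 5, 0, 0, -0.5, 0, 24, -50, 5, 0, 0, -0.1, 0]
}}

```text
time: 1.25
tool_pos: [0.4171, 0.1036, 0.221]
ee_rot: [3.141, -0.001, 1.079]
wrist_force: [1.1, -0.3, -0.2]
width: 0.0174
```

>>> {"fn": "send_rows", "kwargs": {
  "rows": [18, -30, 0, 0, 0, 0, 0, 19, -30, 0, 0, 0, 0, 0, 0, 0, -20, 0, 0, 0, 0, 0, 0, -20, 0, 0, 0, 0, 0, 0, -20, 0, 0, 0, 0, 0, 0, -10, 0, 0, 0, 0, 0, 0, 0, 0, 0, 0, 0, 0, 0, 0, 0, 0, 0, 0]
}}

```text
time: 2.25
tool_pos: [0.4542, 0.0452, 0.1516]
ee_rot: [3.14, -0.001, 1.079]
wrist_force: [-0.1, -0.1, 1.0]
width: 0.001
```

```bash
python3 - <<'E'
from bench import *
import cv2
o=get_obs();print(o['tool_pos'],o['wrist_force'],o['width'])
a=snapshot("side")["color"][130:350,190:390,::-1];b=snapshot("top")["color"][130:350,220:420,::-1]
cv2.imwrite('pics/v1.png',cv2.resize(cv2.hconcat([a,b]),(800,440),interpolation=cv2.INTER_CUBIC))
E
```

```text
[0.45421306 0.04524574 0.15163156] [-0.09436485 -0.12645619  1.00356292] 0.0009512388494694477
```

View pics/v1.png

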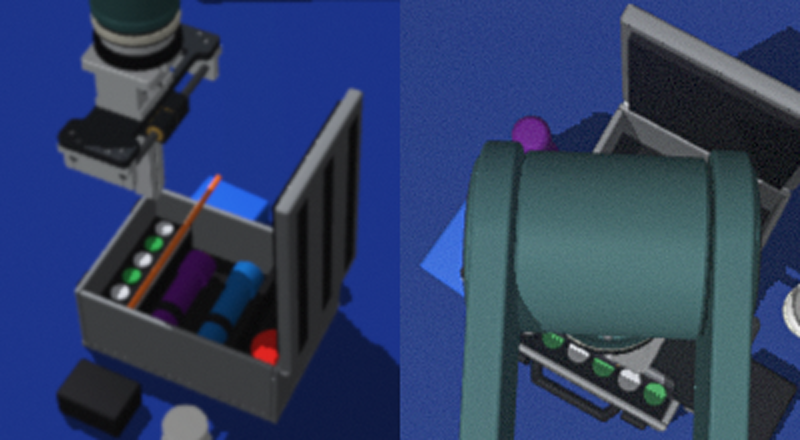

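>>> {"fn": "send_rows", "kwargs": {
  "rows": [9, -5, -6, 0, 0, 0, 0, 9, -5, -6, 0, 0, 0, 0, 9, -5, -7, 0, 0, 0, 0, 9, -5, -7, 0, 0, 0, 0, 9, -5, -9, 0, 0, 0, 0, 7, -4, -10, 0, 0, 0, 0, 5, -3, -12, 0, 0, 0, 0, 0, 0, 0, 0, 0, 0, 0]
}}

```text
time: 3.35
tool_pos: [0.5098, 0.0131, 0.0918]
ee_rot: [-3.138, 0.001, 1.079]
wrist_force: [0.1, 0.6, -0.6]
width: 0.0005
```

```bash
python3 - <<'E'
from bench import *
import cv2
a=snapshot("side")["color"][130:350,190:390,::-1]
cv2.imwrite('pics/v2.png',cv2.resize(a,None,fx=2.7,fy=2.7,interpolation=cv2.INTER_CUBIC))
E
```

```text
(no output)
```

View pics/v2.png

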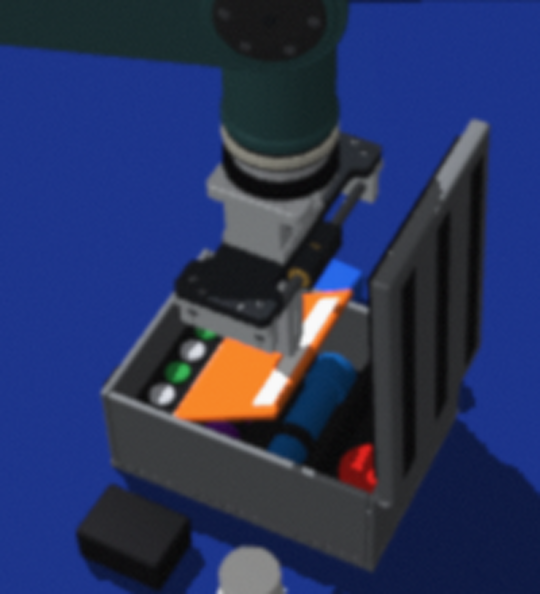

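>>> {"fn": "send_rows", "kwargs": {
  "rows": [3, -1, -7, 0, 0, 0, 0, 2, -1, -6, 0, 0, 0, 0, 0, 0, -4, 0, 0, 0, 0, 0, 0, -2, 0, 0, 0, 0, 0, 0, -1, 0, 0, 0, 0, 0, 0, -1, 0, 0, 0, 0, 0, 0, -1, 0, 0, 0, 0, 0, 0, 0, 0, 0, 0, 0]
}}

```text
time: 4.4
tool_pos: [0.5157, 0.0113, 0.0717]
ee_rot: [-3.142, -0.0, 1.079]
wrist_force: [-0.1, 0.8, 0.2]
width: 0.0009
```

>>> {"fn": "send_rows", "kwargs": {
  "rows": [0, 0, -1, 0, 0, 0, 0, 0, 0, 0, 0, 0, 0, 0, 0, 0, -1, 0, 0, 0, 0, 0, 0, -1, 0, 0, 0, 0, 0, 0, 0, 0, 0, 0, 0, 0, 0, -1, 0, 0, 0, 0, 0, 0, 0, 0, 0, 0, 0, 0, 0, 0, 0, 0, 0, 0]
}}

```text
time: 5.4
tool_pos: [0.5156, 0.0113, 0.0676]
ee_rot: [-3.141, -0.0, 1.079]
wrist_force: [0.3, 0.5, 0.3]
width: 0.001
```

```bash
python3 - <<'E'
from bench import *
import cv2
a=snapshot("side")["color"][130:350,190:390,::-1]
cv2.imwrite('pics/v3.png',cv2.resize(a,None,fx=2.7,fy=2.7,interpolation=cv2.INTER_CUBIC))
E
```

```text
(no output)
```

View pics/v3.png

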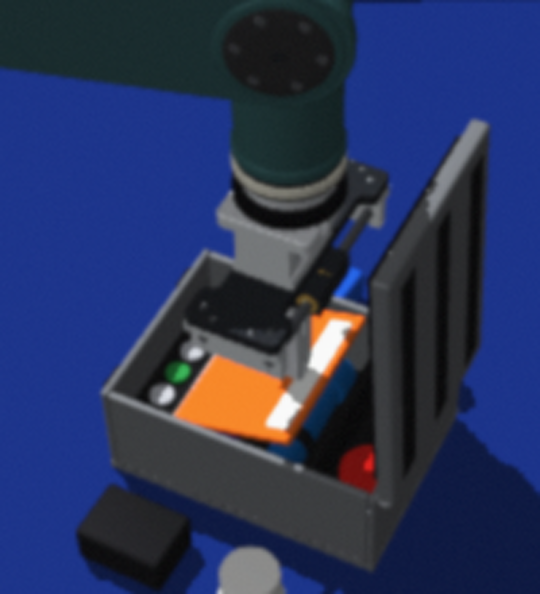

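>>> {"fn": "send_rows", "kwargs": {
  "rows": [0, 0, -1, 0, 0, 0, 0, 0, 0, 0, 0, 0, 0, 0, 0, 0, 0, 0, 0, 0, 0, 0, 0, 0, 0, 0, 0, 0, 0, 0, 0, 0, 0, 0, 0, 0, 0, 0, 0, 0, 0, 0, 0, 0, 0, 0, 0, 0, 0, 0, 0, 0, 0, 0, 0, 0]
}}

```text
time: 6.45
tool_pos: [0.5157, 0.0112, 0.0667]
ee_rot: [-3.142, -0.0, 1.079]
wrist_force: [0.4, 0.1, -0.6]
width: 0.0005
```

>>> {"fn": "send_rows", "kwargs": {
  "rows": [0, 0, -1, 0, 0, 0, 0, 0, 0, 0, 0, 0, 0, 0, 0, 0, 0, 0, 0, 0, 0, 0, 0, -1, 0, 0, 0, 0, 0, 0, 0, 0, 0, 0, 0, 0, 0, 0, 0, 0, 0, 0, 0, 0, 0, 0, 0, 0, 0, 0, 0, 0, 0, 0, 0, 0]
}}

```text
time: 7.45
tool_pos: [0.5156, 0.0112, 0.0647]
ee_rot: [-3.141, -0.0, 1.079]
wrist_force: [-0.6, 0.8, 1.2]
width: 0.0005
```

```bash
python3 - <<'E'
from bench import *
import cv2
print(get_obs()['wrist_force'],get_obs()['wrist_torque'])
a=snapshot("side")["color"][210:310,220:340,::-1]
cv2.imwrite('pics/v4.png',cv2.resize(a,None,fx=6,fy=6,interpolation=cv2.INTER_CUBIC))
E
```

```text
[-0.63769294  0.83473405  1.1510889 ] [-0.01027686  0.00985054  0.00847433]
```

View pics/v4.png

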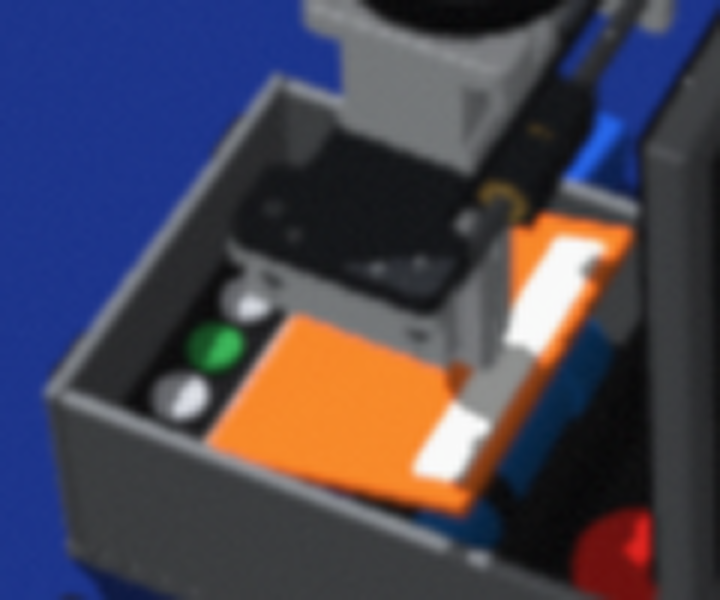

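```bash
python3 - <<'E'
from bench import *
from h import *
q=snapshot("side")
c=np.array([.509,.016]);x=np.array([.881,-.472]);y=np.array([.472,.881])
w=lambda a,b,z:[*(c+x*a/1e3+y*b/1e3),z/1e3]
for a in(0,.05,.1,.15,.2):
  P=[w(-60+100*np.cos(a)-3*np.sin(a),s*65,66+100*np.sin(a)+3*np.cos(a)) for s in(-1,1)]
  print(a,((proj(q,P)-[220,210])*6).round(0).tolist())
print(((proj(q,[w(-110,80,90),w(-110,-80,90),w(-60,-65,69)])-[220,210])*6).round())
E
```

```text
0 [[470.0, 561.0], [640.0, 283.0]]
0.05 [[469.0, 552.0], [640.0, 273.0]]
0.1 [[467.0, 542.0], [639.0, 263.0]]
0.15 [[465.0, 532.0], [637.0, 253.0]]
0.2 [[462.0, 522.0], [635.0, 243.0]]
[[272.  72.]
 [ 37. 393.]
 [198. 453.]]
```

```bash
python3 - <<'E'
from bench import *
from h import *
q=snapshot("side");o=get_obs();p=o['tool_pos']
print(p,((proj(q,[p,p+[0,0,.02],p+[0,0,.04]])-[220,210])*6).round())
s=snapshot("wrist");cv2.imwrite('pics/w5.png',s["color"][:,:,::-1])
E
```

```text
[0.51566633 0.01124531 0.06470485] [[470. 395.]
 [470. 357.]
 [469. 319.]]
```

View pics/w5.png

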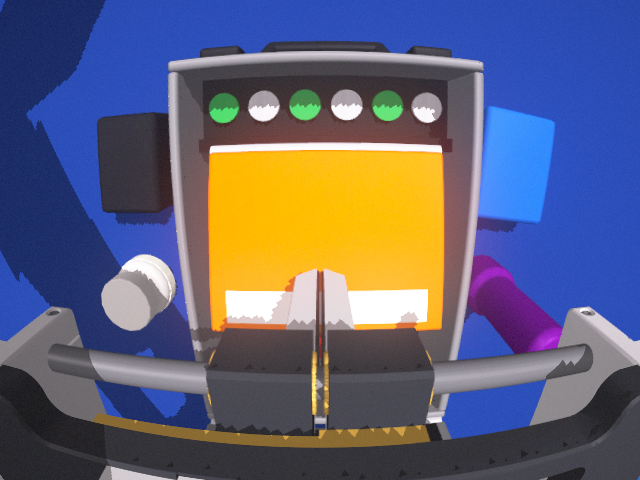

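```bash
python3 - <<'E'
from bench import *
from h import *
q=snapshot("side")
print((proj(q,[[.4542,.0452,.1516]])-[190,130])*2)
print((proj(q,[[.5098,.0131,.0918]])-[190,130])*2.7)
E
```

```text
[[151.26863866 210.21812109]]
[[284.15865119 369.02524347]]
```

```bash
python3 - <<'E'
from bench import *
from h import *
from scipy.spatial.transform import Rotation as Ro
s=snapshot("wrist");T=np.array(s["T_tool_cam"]);K=s["intrinsics"];o=get_obs()
def pw(Pt):
    p=np.linalg.inv(T)@np.r_[Pt,1];p=p[:3];th=np.arctan2(np.hypot(p[0],p[1]),p[2]);ph=np.arctan2(p[1],p[0]);r=K[0][0]*th
    return (K[0][2]+r*np.cos(ph),K[1][2]+r*np.sin(ph))
for z in(0,-.01,-.02,-.03):print(z,[np.round(pw([0,y,z]),0).tolist() for y in (-.008,0,.008)])
R=Ro.from_euler('xyz',o['ee_rot']).as_matrix()
c=np.array([.509,.016]);x=np.array([.881,-.472]);y=np.array([.472,.881])
for n,a,b,z in(("FL",-110,80,90),("FR",-110,-80,90),("hingeL",-60,65,69),("hingeR",-60,-65,69),("flatL",40,65,69),("flatR",40,-65,69),("fL.25",-60+97-.7,65,69+24.7),("fR",36,-65,93)):
    P=np.r_[c+x*a/1e3+y*b/1e3,z/1e3];print(n,np.round(pw(R.T@(P-o['tool_pos']))))
E
python3 - <<'E'
import cv2
a=cv2.imread('pics/w5.png')[130:350,190:460];cv2.imwrite('pics/w5z.png',cv2.resize(a,None,fx=2.7,fy=2.7))
E
```

```text
0 [[319.0, 257.0], [319.0, 270.0], [319.0, 282.0]]
-0.01 [[319.0, 263.0], [319.0, 276.0], [319.0, 289.0]]
-0.02 [[319.0, 269.0], [319.0, 283.0], [319.0, 296.0]]
-0.03 [[318.0, 276.0], [318.0, 291.0], [319.0, 305.0]]
FL [480.  63.]
FR [161.  63.]
hingeL [438. 155.]
hingeR [203. 155.]
flatL [424. 318.]
flatR [216. 318.]
fL.25 [436. 333.]
fR [205. 332.]
```

View pics/w5z.png

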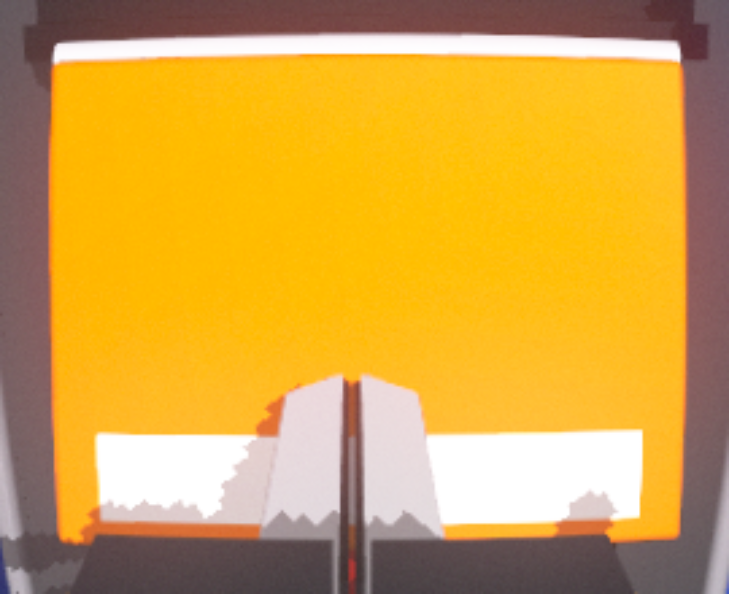

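The fingertips look about 20 mm behind the reported TCP, and the flap is still about 0.25 rad up. I'll keep lowering and watch the force.

>>> {"fn": "send_rows", "kwargs": {
  "rows": [0, 0, -2, 0, 0, 0, 0, 0, 0, -2, 0, 0, 0, 0, 0, 0, -2, 0, 0, 0, 0, 0, 0, -2, 0, 0, 0, 0, 0, 0, -2, 0, 0, 0, 0, 0, 0, 0, 0, 0, 0, 0, 0, 0, 0, 0, 0, 0, 0, 0, 0, 0, 0, 0, 0, 0]
}}

```text
time: 8.75
tool_pos: [0.5156, 0.0113, 0.0546]
ee_rot: [-3.141, -0.0, 1.079]
wrist_force: [0.1, 0.4, -0.2]
width: 0.0005
```

```bash
python3 - <<'E'
from bench import *
import cv2
print(get_obs()['wrist_force'],get_obs()['wrist_torque'])
a=snapshot("side")["color"][210:310,220:340,::-1]
cv2.imwrite('pics/v6.png',cv2.resize(a,None,fx=6,fy=6,interpolation=cv2.INTER_CUBIC))
E
```

```text
[ 0.05596153  0.36701504 -0.20851647] [-0.00301988 -0.04732314 -0.01822238]
```

View pics/v6.png

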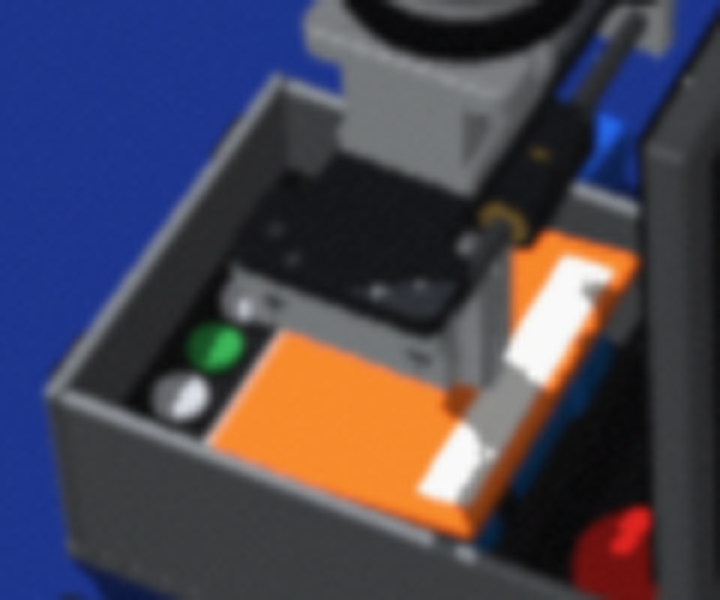

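>>> {"fn": "send_rows", "kwargs": {
  "rows": [0, 0, -2, 0, 0, 0, 0, 0, 0, -2, 0, 0, 0, 0, 0, 0, -1, 0, 0, 0, 0, 0, 0, -1, 0, 0, 0, 0, 0, 0, 0, 0, 0, 0, 0, 0, 0, 0, 0, 0, 0, 0, 0, 0, 0, 0, 0, 0, 0, 0, 0, 0, 0, 0, 0, 0]
}}

```text
time: 9.8
tool_pos: [0.5156, 0.0112, 0.0486]
ee_rot: [-3.141, 0.0, 1.079]
wrist_force: [-0.6, -0.0, -0.2]
width: 0.0004
```

>>> {"fn": "send_rows", "kwargs": {
  "rows": [0, 0, -1, 0, 0, 0, 0, 0, 0, 0, 0, 0, 0, 0, 0, 0, -1, 0, 0, 0, 0, 0, 0, 0, 0, 0, 0, 0, 0, 0, 0, 0, 0, 0, 0, 0, 0, 0, 0, 0, 0, 0, 0, 0, 0, 0, 0, 0, 0, 0, 0, 0, 0, 0, 0, 0]
}}

```text
time: 10.8
tool_pos: [0.5156, 0.0112, 0.0466]
ee_rot: [-3.141, -0.0, 1.079]
wrist_force: [-0.2, 0.5, 0.4]
width: 0.0004
```

>>> {"fn": "send_rows", "kwargs": {
  "rows": [0, 0, -1, 0, 0, 0, 0, 0, 0, 0, 0, 0, 0, 0, 0, 0, 0, 0, 0, 0, 0, 0, 0, 0, 0, 0, 0, 0, 0, 0, 0, 0, 0, 0, 0, 0, 0, 0, 0, 0, 0, 0, 0, 0, 0, 0, 0, 0, 0, 0, 0, 0, 0, 0, 0, 0]
}}

```text
time: 11.8
tool_pos: [0.5157, 0.0112, 0.0457]
ee_rot: [-3.142, -0.0, 1.079]
wrist_force: [0.1, 0.3, -0.1]
width: 0.0009
```

```bash
python3 - <<'E'
from bench import *
import cv2
print(get_obs()['wrist_force'],get_obs()['wrist_torque'])
a=snapshot("side")["color"][210:310,220:340,::-1]
cv2.imwrite('pics/v7.png',cv2.resize(a,None,fx=6,fy=6,interpolation=cv2.INTER_CUBIC))
E
```

```text
[ 0.11842872  0.26733143 -0.09942301] [0.011362   0.00504294 0.04349559]
```

View pics/v7.png

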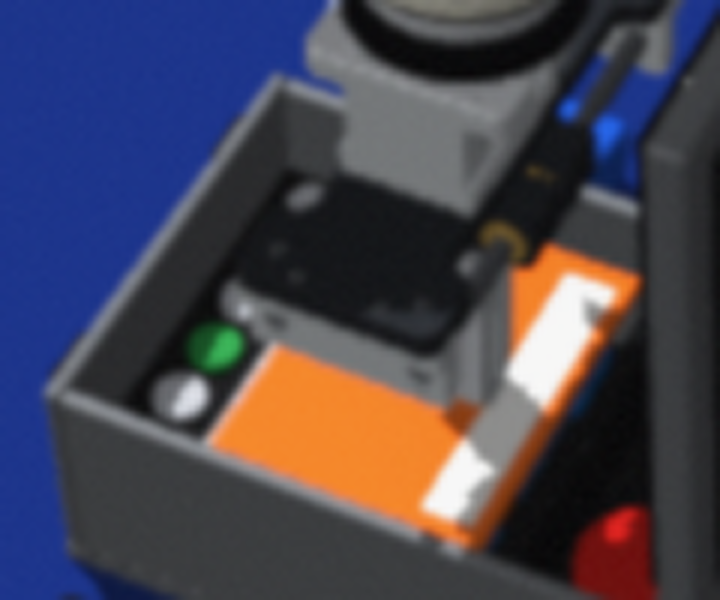

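>>> {"fn": "send_rows", "kwargs": {
  "rows": [0, 0, -1, 0, 0, 0, 0, 0, 0, 0, 0, 0, 0, 0, 0, 0, -1, 0, 0, 0, 0, 0, 0, 0, 0, 0, 0, 0, 0, 0, -1, 0, 0, 0, 0, 0, 0, 0, 0, 0, 0, 0, 0, 0, 0, 0, 0, 0, 0, 0, 0, 0, 0, 0, 0, 0]
}}

```text
time: 12.85
tool_pos: [0.5158, 0.0112, 0.0443]
ee_rot: [3.141, -0.0, 1.079]
wrist_force: [-3.1, 0.5, 9.5]
width: 0.0004
```

>>> {"fn": "send_rows", "kwargs": {
  "rows": [0, 0, -1, 0, 0, 0, 0, 0, 0, 0, 0, 0, 0, 0, 0, 0, 0, 0, 0, 0, 0, 0, 0, 0, 0, 0, 0, 0, 0, 0, 0, 0, 0, 0, 0, 0, 0, 0, 0, 0, 0, 0, 0, 0, 0, 0, 0, 0, 0, 0, 0, 0, 0, 0, 0, 0]
}}

```text
time: 13.85
tool_pos: [0.5159, 0.0112, 0.0443]
ee_rot: [3.14, -0.0, 1.079]
wrist_force: [-5.3, 0.7, 12.1]
width: 0.0004
```

>>> {"fn": "send_rows", "kwargs": {
  "rows": [0, 0, 10, 0, 0, 0, 0, 0, 0, 40, 0, 0, 0, 0, -15, 8, 45, 0, 0, 0, 0, -15, 8, 45, 0, 0, 0, 0, -15, 8, 45, 0, 0, 0, 0, 0, 0, 45, 0, 0, 0, 0, 0, 0, 45, 0, 0, 0, 0, 0, 0, 20, 0, 0, 0, 0]
}}

```text
time: 14.85
tool_pos: [0.4715, 0.0353, 0.3398]
ee_rot: [3.137, -0.002, 1.079]
wrist_force: [0.2, -1.0, -0.5]
width: 0.0003
```

```bash
python3 - <<'E'
from bench import *
from h import *
s=snapshot("side")
cv2.imwrite('pics/v8f.png',s["color"][:,:,::-1])
a=s["color"][210:310,220:340,::-1]
cv2.imwrite('pics/v8.png',cv2.resize(a,None,fx=6,fy=6,interpolation=cv2.INTER_CUBIC))
E
```

```text
(no output)
```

View pics/v8.png

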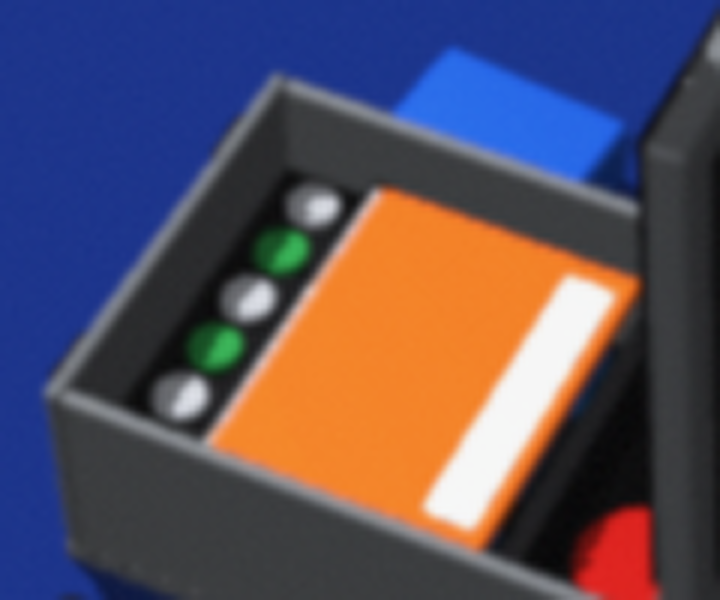

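View pics/v8f.png

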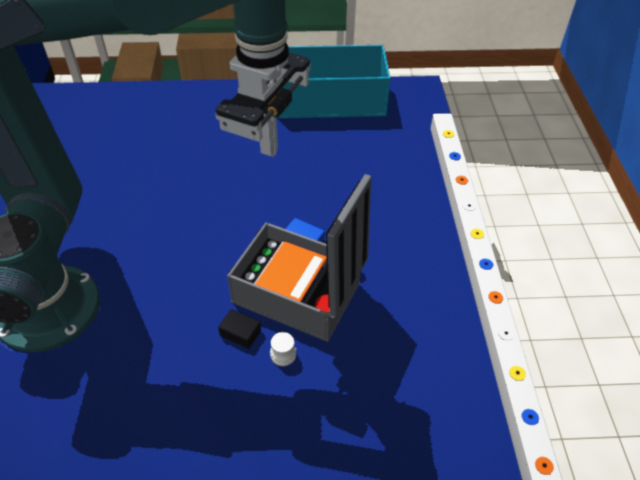

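```bash
python3 - <<'E'
from bench import *
from h import *
q=snapshot("side");s=snapshot("top")
S=lambda u,v:(220+u/6,210+v/6)
c=np.array([.509,.016]);x=np.array([.881,-.472]);y=np.array([.472,.881])
for n,p,z in(("hingeL",(380,188),69),("hingeR",(208,440),69),("freeL",(640,282),69),("freeR",(484,548),69),("rimFL",(278,78),90),("rimFR",(50,393),90)):
    P=onz(q,S(*p),z/1e3);d=P[:2]-c;print(n,P.round(4),(d@x*1e3).round(1),(d@y*1e3).round(1))
p=get_obs()['tool_pos'];print(proj(q,[p,p+[0,0,.025]]))
cv2.imwrite('pics/t8.png',s["color"][:,:,::-1])
a=q["color"][90:170,200:320,::-1];cv2.imwrite('pics/v9.png',cv2.resize(a,None,fx=6,fy=6,interpolation=cv2.INTER_CUBIC))
E
```

```text
hingeL [0.4866 0.1011 0.069 ] -59.9 64.3
hingeR [ 0.4287 -0.0078  0.069 ] -59.5 -58.9
freeL [0.5749 0.0549 0.069 ] 39.7 65.4
freeR [ 0.5183 -0.0551  0.069 ] 41.8 -58.2
rimFL [0.4518 0.1353 0.09  ] -106.7 78.1
rimFR [ 0.3786 -0.0028  0.09  ] -106.0 -78.1
[[270.03331648 165.94281331]
 [269.34335872 154.64340617]]
```

View pics/t8.png

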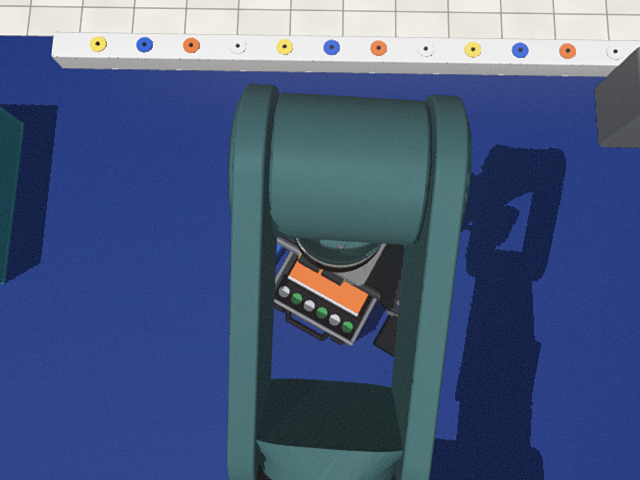

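View pics/v9.png

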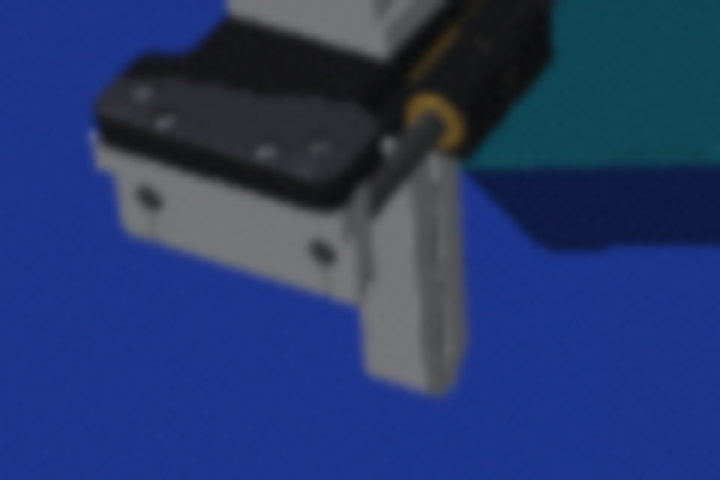

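>>> {"fn": "send_rows", "kwargs": {
  "rows": [36, -19, 0, 0, 0, 0, 0, 36, -19, 0, 0, 0, 0, 0, 36, -19, 0, 0, 0, 0, 0, 36, -19, 0, 0, 0, 0, 0, 34, -19, 0, 0, 0, 0, 0, 0, 0, -20, 0, 0, 0, 0, 0, 0, 0, 0, 0, 0, 0, 0, 0, 0, 0, 0, 0, 0]
}}

```text
time: 16.0
tool_pos: [0.6483, -0.0595, 0.3165]
ee_rot: [-3.141, 0.0, 1.079]
wrist_force: [0.1, -0.1, 0.9]
width: 0.0005
```

```bash
python3 - <<'E'
from bench import *
from h import *
q=snapshot("side");p=get_obs()['tool_pos'];print(p,proj(q,[p,p+[0,0,.023]]))
a=q["color"][60:300,260:460,::-1];cv2.imwrite('pics/v10.png',cv2.resize(a,None,fx=2.5,fy=2.5,interpolation=cv2.INTER_CUBIC))
E
```

```text
[ 0.64837245 -0.05948499  0.3175406 ] [[378.9952109  211.34725476]
 [380.23198494 201.33180476]]
```

View pics/v10.png

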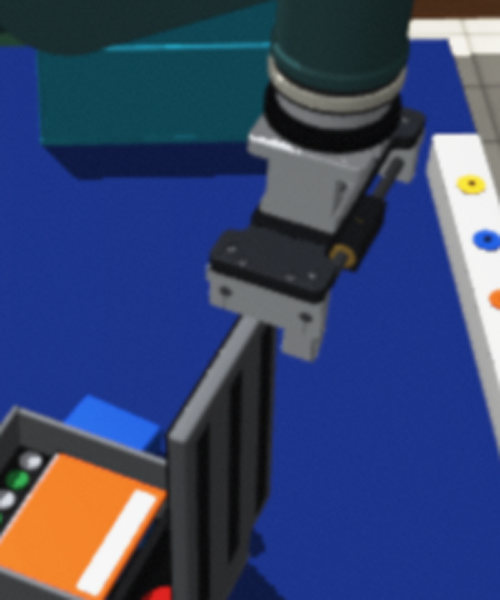

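>>> {"fn": "send_rows", "kwargs": {
  "rows": [0, 0, -15, 0, 0, 0, 0, 0, 0, -15, 0, 0, 0, 0, 0, 0, -15, 0, 0, 0, 0, -11, 6, 0, 0, 0, 0, 0, -11, 6, 0, 0, 0, 0, 0, -16, 8.5, 0, 0, 0, 0, 0, -16, 8.5, -1, 0, 0, 0, 0, 0, 0, 0, 0, 0, 0, 0]
}}

```text
time: 17.05
tool_pos: [0.594, -0.0301, 0.2728]
ee_rot: [3.139, -0.001, 1.08]
wrist_force: [-0.2, -0.4, 0.6]
width: 0.0006
```

```bash
python3 - <<'E'
from bench import *
from h import *
q=snapshot("side");p=get_obs()['tool_pos'];print(p,proj(q,[p,p+[0,0,.023]]))
a=q["color"][100:340,220:420,::-1];cv2.imwrite('pics/v11.png',cv2.resize(a,None,fx=2.5,fy=2.5,interpolation=cv2.INTER_CUBIC))
E
```

```text
[ 0.59426961 -0.03030886  0.27238587] [[343.44167789 218.36717133]
 [344.02938007 208.95786459]]
```

View pics/v11.png

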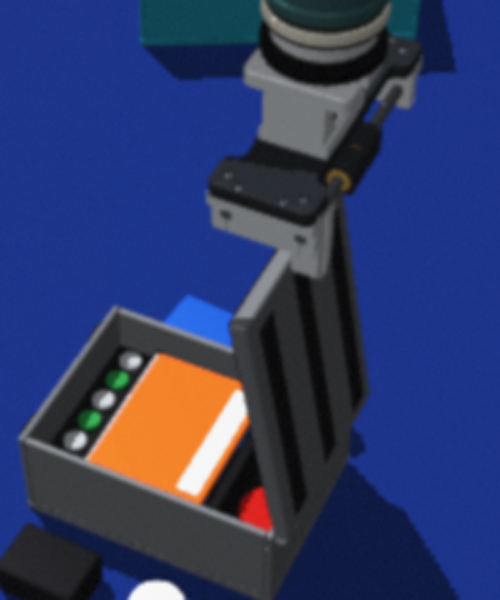

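>>> {"fn": "send_rows", "kwargs": {
  "rows": [-16, 8.5, -3, 0, 0, 0, 0, -16, 8.5, -5, 0, 0, 0, 0, -15, 8, -6, 0, 0, 0, 0, -15, 8, -7, 0, 0, 0, 0, -13.5, 7, -9, 0, 0, 0, 0, -13.5, 7, -9, 0, 0, 0, 0, -12, 6.5, -11, 0, 0, 0, 0, -12, 6.5, -12, 0, 0, 0, 0]
}}

```text
time: 18.1
tool_pos: [0.4826, 0.0287, 0.2098]
ee_rot: [3.138, -0.001, 1.079]
wrist_force: [1.6, -1.5, 0.6]
width: 0.0003
```

```bash
python3 - <<'E'
from bench import *
from h import *
q=snapshot("side");p=get_obs()['tool_pos'];d=p[:2]-[.509,.016];print(p,d@[.881,-.472],d@[.472,.881],get_obs()['wrist_force'])
a=q["color"][100:340,200:400,::-1];cv2.imwrite('pics/v12.png',cv2.resize(a,None,fx=2.5,fy=2.5,interpolation=cv2.INTER_CUBIC))
E
```

```text
[0.48043513 0.02978529 0.20803195] -0.03167230779126422 -0.0013377774109571503 [ 0.32866992  0.20917306 -0.42038024]
```

View pics/v12.png

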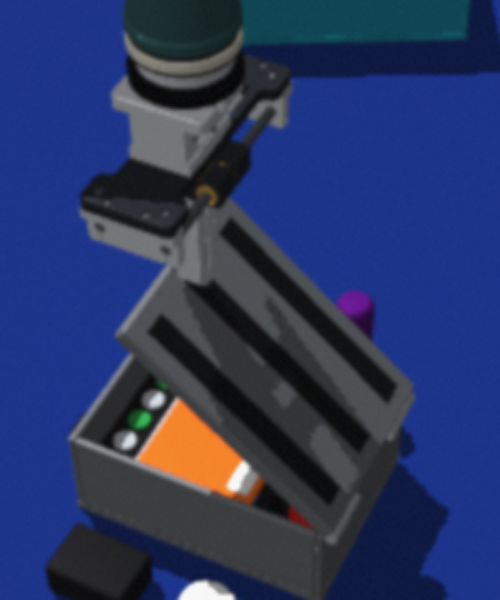

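>>> {"fn": "send_rows", "kwargs": {
  "rows": [-9, 5, -14, 0, 0, 0, 0, -9, 5, -14, 0, 0, 0, 0, -7.5, 4, -15, 0, 0, 0, 0, -7.5, 4, -15, 0, 0, 0, 0, -5, 3, -16, 0, 0, 0, 0, -5, 3, -16, 0, 0, 0, 0, 0, 0, 0, 0, 0, 0, 0, 0, 0, 0, 0, 0, 0, 0]
}}

```text
time: 19.15
tool_pos: [0.4389, 0.0533, 0.1187]
ee_rot: [-3.141, -0.0, 1.079]
wrist_force: [-0.1, -0.4, 0.3]
width: 0.0004
```

>>> {"fn": "send_rows", "kwargs": {
  "rows": [-1, 1, -8, 0, 0, 0, 0, -1, 1, -8, 0, 0, 0, 0, 0, 0, -5, 0, 0, 0, 0, 0, 0, -4, 0, 0, 0, 0, 0, 0, -2, 0, 0, 0, 0, 0, 0, 0, 0, 0, 0, 0, 0, 0, 0, 0, 0, 0, 0, 0, 0, 0, 0, 0, 0, 0]
}}

```text
time: 20.15
tool_pos: [0.4368, 0.0552, 0.0918]
ee_rot: [3.141, -0.0, 1.079]
wrist_force: [0.1, -0.3, -0.3]
width: 0.0003
```

```bash
python3 - <<'E'
from bench import *
from h import *
q=snapshot("side");p=get_obs()['tool_pos'];d=p[:2]-[.509,.016];print(p,d@[.881,-.472],d@[.472,.881],get_obs()['wrist_force'])
a=q["color"][140:340,200:400,::-1];cv2.imwrite('pics/v13.png',cv2.resize(a,None,fx=3,fy=3,interpolation=cv2.INTER_CUBIC))
E
```

```text
[0.436802   0.05516794 0.09176824] -0.08209370929599262 0.00042950273386265826 [0.4242069  0.33839598 0.21319443]
```

View pics/v13.png

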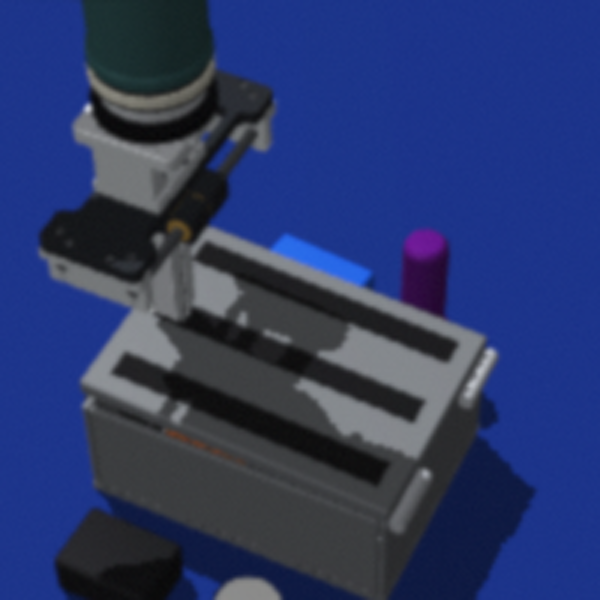

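>>> {"fn": "send_rows", "kwargs": {
  "rows": [0, 0, -3, 0, 0, 0, 0, 0, 0, -2, 0, 0, 0, 0, 0, 0, -1, 0, 0, 0, 0, 0, 0, -1, 0, 0, 0, 0, 0, 0, -1, 0, 0, 0, 0, 0, 0, -1, 0, 0, 0, 0, 0, 0, 0, 0, 0, 0, 0, 0, 0, 0, 0, 0, 0, 0]
}}

```text
time: 21.2
tool_pos: [0.4368, 0.055, 0.0826]
ee_rot: [3.141, 0.0, 1.079]
wrist_force: [-1.2, -0.3, -0.3]
width: -0.0
```

>>> {"fn": "send_rows", "kwargs": {
  "rows": [0, 0, -1, 0, 0, 0, 0, 0, 0, 0, 0, 0, 0, 0, 0, 0, -1, 0, 0, 0, 0, 0, 0, 0, 0, 0, 0, 0, 0, 0, 0, 0, 0, 0, 0, 0, 0, 0, 0, 0, 0, 0, 0, 0, 0, 0, 0, 0, 0, 0, 0, 0, 0, 0, 0, 0]
}}

```text
time: 22.2
tool_pos: [0.4367, 0.0553, 0.0806]
ee_rot: [-3.142, -0.0, 1.079]
wrist_force: [-0.1, -0.8, -0.9]
width: 0.0002
```

>>> {"fn": "send_rows", "kwargs": {
  "rows": [0, 0, -1, 0, 0, 0, 0, 0, 0, 0, 0, 0, 0, 0, 0, 0, 0, 0, 0, 0, 0, 0, 0, 0, 0, 0, 0, 0, 0, 0, 0, 0, 0, 0, 0, 0, 0, 0, 0, 0, 0, 0, 0, 0, 0, 0, 0, 0, 0, 0, 0, 0, 0, 0, 0, 0]
}}

```text
time: 23.2
tool_pos: [0.4367, 0.0553, 0.0799]
ee_rot: [3.142, -0.0, 1.079]
wrist_force: [-2.4, 0.8, 5.1]
width: 0.0003
```

>>> {"fn": "send_rows", "kwargs": {
  "rows": [0, 0, -1, 0, 0, 0, 0, 0, 0, 0, 0, 0, 0, 0, 0, 0, 0, 0, 0, 0, 0, 0, 0, 0, 0, 0, 0, 0, 0, 0, 0, 0, 0, 0, 0, 0, 0, 0, 0, 0, 0, 0, 0, 0, 0, 0, 0, 0, 0, 0, 0, 0, 0, 0, 0, 0]
}}

```text
time: 24.2
tool_pos: [0.4367, 0.0553, 0.0799]
ee_rot: [3.141, -0.0, 1.079]
wrist_force: [-4.4, 0.5, 9.2]
width: 0.0005
```

>>> {"fn": "send_rows", "kwargs": {
  "rows": [0, 0, -1, 0, 0, 0, 0, 0, 0, 0, 0, 0, 0, 0, 0, 0, 0, 0, 0, 0, 0, 0, 0, 8, 0, 0, 0, 0, 0, 0, 40, 0, 0, 0, 0, -20, 10, 45, 0, 0, 0, 0, -30, 16, 40, 0, 0, 0, 0, -30, 16, 20, 0, 0, 0, 0]
}}

```text
time: 25.2
tool_pos: [0.357, 0.0975, 0.2327]
ee_rot: [3.139, -0.002, 1.078]
wrist_force: [0.2, 0.0, -0.2]
width: 0.0004
```

>>> {"fn": "send_rows", "kwargs": {
  "rows": [-30, 40, 0, 0, 0, 0, 0, -30, 40, 0, 0, 0, 0, 0, -10, 50, 0, 0, 0, 0, 0, 0, 50, 0, 0, 0, 0, 0, 0, 50, 0, 0, 0, 0, 0, 0, 50, 0, 0, 0, 0, 0, 0, 0, 0, 0, 0, 0, 0, 0, 0, 0, 0, 0, 0, 0]
}}

```text
time: 26.2
tool_pos: [0.2867, 0.3767, 0.23]
ee_rot: [3.141, 0.001, 1.079]
wrist_force: [-0.6, 0.1, -0.3]
width: 0.0009
```

```bash
python3 - <<'E'
from bench import *
from h import *
q=snapshot("side");t=snapshot("top");print(get_obs()['tool_pos'],get_obs()['wrist_force'])
a=q["color"][180:380,190:390,::-1];b=t["color"][120:370,220:470,::-1]
f=lambda z:cv2.resize(z,(400,400),interpolation=cv2.INTER_CUBIC)
cv2.imwrite('pics/v14.png',cv2.hconcat([f(a),f(b)]))
c=np.array([.509,.016]);x=np.array([.881,-.472]);y=np.array([.472,.881])
for an in(0,.03,.06):
  P=[[*(c+x*(.110-.22*np.cos(an)+.015*np.sin(an))+y*s*.08),.09+.22*np.sin(an)+.015*np.cos(an)] for s in(1,-1)]
  print(an,proj(q,P).round(1).tolist())
a=q["color"][210:330,215:335,::-1];cv2.imwrite('pics/v15.png',cv2.resize(a,None,fx=5,fy=5,interpolation=cv2.INTER_CUBIC))
E
```

```text
[0.28700345 0.37621945 0.23082607] [-0.61156052  0.22491545  0.61297149]
0 [[265.0, 217.0], [225.4, 270.7]]
0.03 [[265.1, 214.9], [225.3, 268.6]]
0.06 [[265.3, 212.8], [225.3, 266.6]]
```

View pics/v14.png

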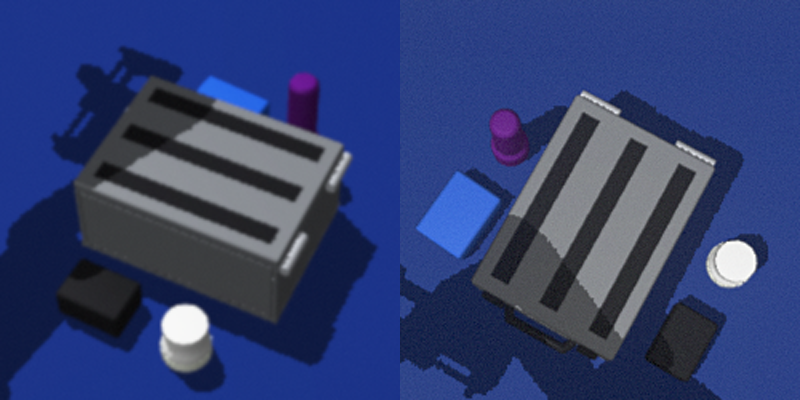

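View pics/v15.png

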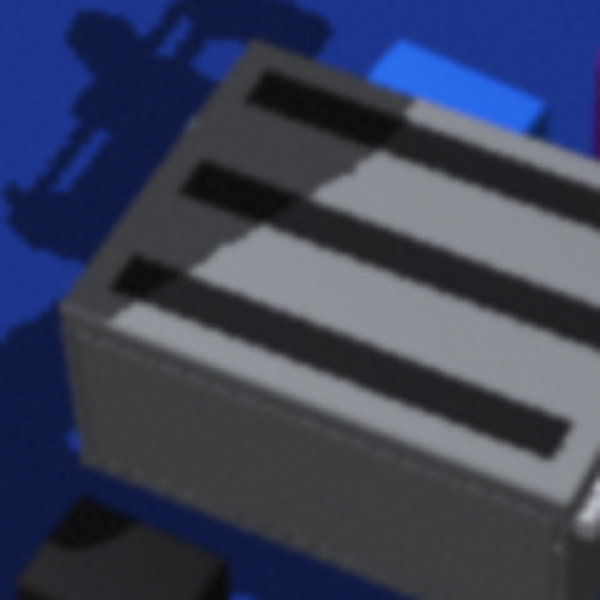

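Both views show the lid flat on the rim with no gap and all the side items still standing in place. The arm is clear, so I'm handing in.

```bash
python3 - <<'E'
from bench import *
print(close_job())
E
```

```text
the job is handed in; nothing more can be done
None
```

The case is closed: I pushed the orange flap flat first, then pushed the lid over from behind until it was fully shut. I used only the shut fingers, and the job took about 26 s.

- **Flap:** It stopped against its hard stop at about 12 N. Afterwards its corners measured 100 mm from hinge to free edge at 69 mm height, which fits lying flat.
- **Lid:** It stopped against its hard stop at about 9 N. The final side and top pictures show no gap at the rim.
- **Other gear:** The standing torch, jar, charger and battery box look untouched in the final pictures. The torches and red cap are now under the lid. I saw nothing disturb them before it shut, but I can't check them now.
- **Arm:** It ended about 0.4 m from the case, with no force beyond noise on the wrist.

**Disagreements:**
- The visible fingertips end about 25 mm behind the reported TCP. My first flap push therefore left it about 0.25 rad up, and I kept lowering until I felt the stop.
- My side-camera prediction for the case corners was up to about 4 mm off, within what I expected from picking pixels by eye.

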